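# Load and lock the tart press shuttle

## Robot

A 6-joint arm with a two-finger parallel gripper is mounted at the origin on the work surface. World frame = base frame: x ahead of the robot, y to its left, z up, the work surface at z = 0. Lengths are in m, angles in rad, forces in N, time in s.
With the tool pointing down it reaches from about 0.275 to 0.85 m from the base axis. Payload 5.2 kg.
Tool frame: the origin (TCP) lies at the very end of the fingers, on their centre line; the grasp point (between the pads) lies ctrl.grasp_offset behind it (ctrl.grasp_offset is the distance from the TCP to the grasp point, in m); z points along the fingers, y is the line along which they close (so a half turn about z gives the same grasp; the last joint's range is limited). The gripper opens to 85 mm and grips with 20 to 120 N. Pads are 22 mm wide; open, the fingers measure 114 mm over their backs; the gripper's body (76 mm by 85 mm) begins 54 mm behind the grasp point. The pads swing forward as they close: fully open they stand 13 mm farther back than shut.
Start: joints at [0.924, 0.259, 1.535, -0, 1.348, -0.203], TCP at [0.236, 0.497, 0.206] pointing down, gripper open.
Joint ranges: [-3.14, 3.14], [-0.91, 2.08], [0.19, 2.58], [-1.22, 4.36], [0.22, 2.71], [-3.12, 3.12]. Speed limits (rad/s): [2.57, 2.57, 3.14, 3.14, 3.14, 3.14].

## Interface

Orientations are given as a unit quaternion [x, y, z, w].
In Python, from workcell import ctrl, grab_frame, get_calibration, job, find_in, masks_of, place_of gives the robot as it stands.
- The arm moves only by the tool move_arm, never from a script. Its argument "rows" is a list of rows, each a list of 4 numbers: the shift along the tool's x, y, z in m, then the turn about the tool's z in degrees. In form: [[tx, ty, tz, spin], ...]. A call has 1 to 5 rows; each row shifts and turns the commanded pose from where the row before left it, along the tool's axes as they then stand; what a row does not reach is not made up. A row lasts 1/12 s, in which the tool goes at most 41.7 mm and 7.16 degrees, less where a joint would pass 70% of its speed; a pose out of reach is approached as far as the arm can. A call with a gripper value outside its range is refused whole. "hand" is the opening in per cent of the stroke, from 0 (shut) to 100 (fully open), set as the call begins (left out, the last holds). The fingers move at their own pace and stop on an object; the grip force is fixed at half the most. Time passes only in rows, so rows that do not move let the fingers close. It gives the time, the measured TCP pose, the force, the opening and the grip force at its end, in the units of the state.
- ctrl.state(): the state, without advancing time (a new reading comes with each control period).
- grab_frame(name): name is "scene" or "top" or "wrist"; returns the picture (400x640x3 uint8, red, green, blue); there is no depth.
- get_calibration(name): a dict with "fovy" (degrees; the focal length in pixels is half the picture's height over the tangent of half this angle, whatever the lens; pixels are square), "cx", "cy" (the principal point, pixels), "R" (3x3) and "t" (3): a world point X has camera coordinates R X + t; the wrist camera has in their place "T_tool_cam" (4x4, takes a point from camera to tool coordinates, whose origin is the TCP and whose axes are the flange's). Camera axes: x right, y down, z forward; pixel columns grow to the right and rows downward; lengths in m; the calibration is good to about 2 mm. A picture is of the moment at which its call begins: read the wrist's pose just before it. get_calibration takes no time and is no camera call.
- job.hand_in(): hands the job in; it is judged then, once.
Trained networks look in the newest picture that a camera, given by its name, has taken for a name from the list of things; names that differ only in an ending like _2 or _b are one class to them, and where a whole thing is asked for, a point or a joint stands for the part that bears it (a point fixed in the world has none). Each returns a list of dicts, best first, with "confidence" (0 to 1); they miss things now and then, are a little off and sometimes report something else, mostly with a low value. They report only what shows in the picture. A call takes as long as a camera call. They do not tell look-alikes from the thing itself.
- find_in(camera, query): "xyz" ([x, y, z] in m, in world coordinates, good to about 4 mm: the middle of the surface that is visible of it).
- masks_of(camera, query): "pixels" (400x640 bool, what is visible of it).
- place_of(camera, query): "xyz" ([x, y, z] in m, in world coordinates, good to about 4 mm: a listed point, or the origin of a listed thing).
The state is a dict: "time": time; "joint_pos": joint angles; "qvel": joint speeds; "effort": joint torques, N m; "ee_pos": TCP position; "ee_rot": TCP orientation; "wrist_force": force on the tool from outside, world axes, zero at the start; "wrist_torque": the same for the moment, N m; "opening": finger opening in m; "grip_force": force on a finger pad.
Only numpy, scipy, OpenCV 4.12 (cv2) and the standard library are available. Lean on these libraries where they do the work, as an engineer would, in place of code of your own. Each camera call takes 0.05 s, during which the arm holds its last target. There are 200 camera calls.

## Task

Load the tart press's die shuttle: slide the loose round brass disc along the grey deck, without picking it up, until it drops flat into the round cavity. Then lock it in: push the steel barrel bolt all the way across, over the edge of the disc, and turn its red-knobbed handle fully down into the notch in the blue gate. Leave the other things on the bench where they are and let go of everything.

Things in the scene. Friction and masses are not known exactly. Their poses are not given: they have to be found in the camera images.
- shuttle: Die shuttle, a fixed grey slab with a flat deck 40 mm above the bench. Origin on its underside below the cavity's centre; z up, x and y turn with its yaw. The slab spans x -95 to +95, y -205 to +225 mm. The disc waits on the deck at the -y side of the cavity; the bolt lies at the +y side, in two dark saddles 24 mm high (y +88, +180 mm).
- cavity (a point): Centre of the round cavity's mouth, level with the deck; axes as the shuttle's. 104 mm across, 8 mm deep, black floor. Two steel arc stops, 9 mm high and 10 mm thick, follow the far half of its rim (25 to 81 degrees either side of +y), so a disc pushed against them is over the cavity and drops in.
- disc_center (a point): Centre (half-way up) of the loose brass forming disc with copper rings on top: 100 mm across, 10 mm thick, about 0.35 kg, symmetric. Lying on the deck its centre is 5 mm above the deck; seated it is 3 mm below the deck and the disc stands 2 mm proud.
- bolt (a joint): Slide of the steel barrel bolt, m: 0 drawn back, 0.040 fully across (hard stop). Moves to the shuttle's -y, resists with about 2 N, stays where left. Bar 12 mm thick along y at x = 0, axis 11 mm above the deck; when across, its nose reaches 14 mm over the seated disc's rim, 3 mm above it. A disc that is not seated is in its way.
- handle (a joint): Turn of the bolt's handle about the bolt's axis, rad: 0 straight up, growing as it tips to the shuttle's -x, 1.57 lying level (hard stop). Stiff (about 1 N at the knob), stays where left. Rod 10 mm thick. The blue gate stops it at about 0.75 rad unless the bolt is across, where it meets the notch. A straight press down on the knob can bind below about 1 rad: follow its arc.
- notch (a point): Centre of the notch in the blue gate, at the height of the bolt's axis: x = -20, y = +110 mm in the shuttle's frame, 11 mm above the deck; axes as the shuttle's. The gate is two blocks from x = -14 to -26 mm, 19 mm high above the deck; the notch between them is 18 mm wide along y and open down to the deck.
- knob (a point): Centre of the red ball knob, 20 mm across, at the end of the bolt's handle, 50 mm from the bolt's axis. Upright it is 61 mm above the deck; its y in the shuttle's frame is +150 mm minus the bolt's slide; lying in the notch it is at x = -50, y = +110 mm, 11 mm above the deck.
- square_plate: Bystander: loose aluminium plate 90 by 90 by 10 mm on the bench; does not fit the cavity. Origin under its centre.
- bowl: Bystander: steel bowl 170 mm across, 75 mm high. Origin under its centre.
- bottle: Bystander: white bottle 64 mm across, 170 mm high, red cap. Origin under its centre.
- tub: Bystander: white tub 110 mm across, 100 mm high, blue lid. Origin under its centre.
- cutter: Bystander: steel ring cutter 80 mm across, 45 mm high. Origin under its centre.
- scraper: Bystander: steel dough scraper with a red grip, about 90 by 120 by 20 mm. Origin under it.
There are look-alikes about, which are no part of the job. Of the things like the part that bears disc_center, leave any that is green, purple or turquoise; of the rest the larger one is meant.

How it is judged:
By the outcome, as a careful person would: the job done as asked, in the order asked, and still so for the second after the job is handed in, with the robot touching nothing.
It also fails if it takes over 58 s, if anything falls off the work surface, if the arm or the gripper's body presses on something with over 40 N, if the wrist force passes 120 N, or if a joint passes its speed limit or range.

## Working session

There is one attempt and no reset: what is moved stays moved. The work goes in short steps, Python scripts to look and compute and a tool call to move; the robot and the scene stay as the last step left them, time stands still between calls to the robot, and variables do not carry over. Pictures are saved under pics/ and viewed, at most 10 in all, crops included, and the job is handed in when it is done.

Besides the shell and the picture viewer there is one more tool, called after "Call:" by a JSON object that holds its "fn" and its "kwargs", one argument or row to a line. move_arm: Moves the arm, as the interface text tells. Its arguments: {"type":"object","properties":{"rows":{"type":"array","items":{"type":"array","items":{"type":"number"}}},"hand":{"type":"number"}},"required":["rows"]}

```bash
mkdir -p pics; cat > h.py <<'E'
import numpy as np, cv2
from workcell import ctrl, grab_frame, get_calibration, job, find_in, masks_of, place_of
def save(n,im): cv2.imwrite('pics/'+n,cv2.cvtColor(im,cv2.COLOR_RGB2BGR))
E
python3 - <<'E'
from h import *
a=grab_frame('scene');b=grab_frame('top')
save('a.png',np.vstack([a,b])[:, :] if 0 else cv2.resize(np.vstack([a,b]),(480,600)))
save('top.png',b);save('scene.png',a)
for q in ['shuttle','cavity','disc_center','notch','knob']:
  for c in ['scene','top']:
    print(q,c,[(np.round(d['xyz'],3).tolist(),round(d['confidence'],2)) for d in place_of(c,q)])
s=ctrl.state();print(s['time'],s['ee_pos'],s['ee_rot'],ctrl.grasp_offset)
for c in ['top','scene']: print(get_calibration(c))
E
```

```text
shuttle scene [([0.558, 0.041, 0.0], 0.63)]
shuttle top [([0.555, 0.044, 0.006], 0.81), ([0.607, 0.174, 0.101], 0.7), ([0.334, 0.394, -0.003], 0.45)]
cavity scene [([0.553, 0.042, 0.043], 0.56), ([0.67, -0.368, -0.0], 0.51), ([0.656, 0.421, -0.003], 0.3)]
cavity top [([0.557, 0.043, 0.039], 0.65)]
disc_center scene [([0.455, -0.29, 0.008], 0.8), ([0.479, -0.071, 0.043], 0.69), ([0.325, -0.139, 0.004], 0.67), ([0.318, -0.271, 0.002], 0.6), ([0.575, -0.253, 0.004], 0.54)]
disc_center top [([0.317, -0.273, 0.006], 0.91), ([0.457, -0.288, 0.002], 0.82), ([0.325, -0.14, 0.005], 0.73), ([0.577, -0.256, 0.003], 0.72)]
notch scene [([0.574, 0.154, 0.057], 0.85)]
notch top [([0.578, 0.154, 0.049], 0.62), ([0.337, 0.389, -0.002], 0.44)]
knob scene [([0.609, 0.171, 0.103], 0.41)]
knob top [([0.609, 0.176, 0.103], 0.43)]
0.6 [0.23610879 0.49671255 0.20631531] [ 2.20055220e-01  9.75487417e-01 -1.24643426e-05 -2.85596636e-06] 0.0187
{'fovy': 52.60367818156212, 'cx': 317.69970000978583, 'cy': 200.20501443888318, 'R': array([[-0.01146533, -0.99989507, -0.00885405],
       [-0.99834149,  0.0119462 , -0.0563165 ],
       [ 0.05641636,  0.00819368, -0.99837371]]), 't': array([0.01268635, 0.51015407, 1.13001873])}
{'fovy': 54.38481349410196, 'cx': 322.85144679630196, 'cy': 192.71397404632248, 'R': array([[ 0.30940623,  0.95076889, -0.01750131],
       [ 0.61893576, -0.21532278, -0.75535067],
       [-0.72193235,  0.22287801, -0.65508708]]), 't': array([-0.1456137 , -0.24487286,  1.61473458])}
```

View pics/top.png

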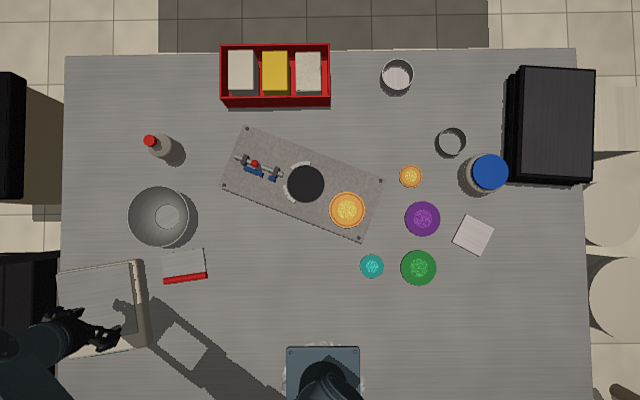

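View pics/scene.png

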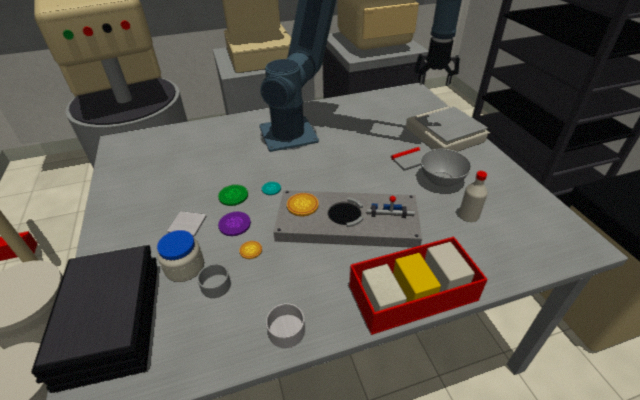

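The top view shows these possible discs: large brass on the deck (346,210), small brass on the bench (410,176), purple (422,218), green (418,267) and turquoise (372,266). I choose the large brass one at (346,210). The cavity is at (305,183) and the bolt with its red knob is at (255,164).

```bash
cat >> h.py <<'E'
def topix(c,P):
    k=get_calibration(c);f=200/np.tan(np.radians(k['fovy']/2));q=k['R']@np.array(P)+k['t'];return np.array([k['cx']+f*q[0]/q[2],k['cy']+f*q[1]/q[2]])
def toworld(c,uv,z):
    k=get_calibration(c);f=200/np.tan(np.radians(k['fovy']/2));d=k['R'].T@np.array([(uv[0]-k['cx'])/f,(uv[1]-k['cy'])/f,1]);o=-k['R'].T@k['t'];return o+d*(z-o[2])/d[2]
E
python3 - <<'E'
from h import *
b=grab_frame('top')
hsv=cv2.cvtColor(b,cv2.COLOR_RGB2HSV).astype(int)
def blob(m,x0,x1,y0,y1):
    z=np.zeros((400,640),np.uint8);z[y0:y1,x0:x1]=m[y0:y1,x0:x1]
    z=cv2.morphologyEx(z,cv2.MORPH_OPEN,np.ones((3,3)))
    n,l,s,c=cv2.connectedComponentsWithStats(z);i=1+s[1:,4].argmax()
    cs,_=cv2.findContours((l==i).astype(np.uint8),0,1);e=cv2.fitEllipse(max(cs,key=len));return c[i],s[i],e
y=(hsv[...,0]>8)&(hsv[...,0]<32)&(hsv[...,1]>90)
c,s,e=blob(y,325,370,185,235);print('disc',c,s,e,toworld('top',e[0],.05))
k=hsv[...,2]<60
c,s,e=blob(k,280,330,155,210);print('cav',c,s,e,toworld('top',e[0],.04),toworld('top',e[0],.032))
M=masks_of('top','shuttle')
m=M[0]['pixels'].astype(np.uint8)
cs,_=cv2.findContours(m,0,1);r=cv2.minAreaRect(max(cs,key=len));print(r,m.sum())
for p in cv2.boxPoints(r): print(toworld('top',p,.04)[:2])
# corner screws
for p in [(247,128),(224,186),(380,181),(359,238)]: print('scr',toworld('top',p,.04)[:2])
save('crop.png',cv2.resize(b[110:260,200:440],(800,500),interpolation=cv2.INTER_CUBIC))
E
```

```text
disc [346.55314961 209.46653543] [ 329  192   36   36 1016] ((346.6082458496094, 209.43959045410156), (33.931026458740234, 36.026573181152344), 145.0710906982422) [ 0.48201626 -0.07235671  0.05      ]
cav [305.31208373 183.5585157 ] [ 288  166   36   36 1051] ((305.322509765625, 183.5564727783203), (35.66142654418945, 35.716190338134766), 106.91754150390625) [0.55545763 0.04028048 0.04      ] [0.55624369 0.04058808 0.032     ]
((302.00701904296875, 182.80938720703125), (155.94796752929688, 69.23143768310547), 21.139822006225586) 9529
[0.54896268 0.28620758]
[0.7295536  0.21661573]
[ 0.566316   -0.18668659]
[ 0.38907343 -0.11447082]
scr [0.71349459 0.20195894]
scr [0.55143246 0.26617209]
scr [ 0.56001271 -0.16659616]
scr [ 0.40344257 -0.10580146]
```

View pics/crop.png

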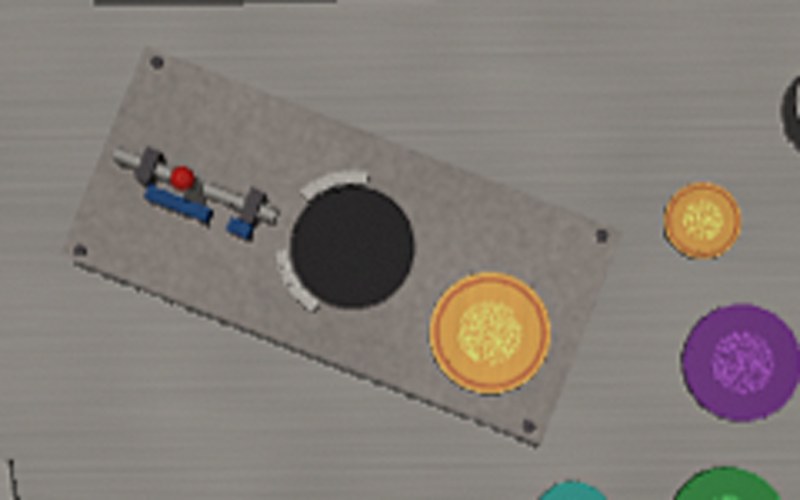

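The crop confirms the choice: brass with copper rings, on the deck, at crop (490,333). I estimate the shuttle yaw at about -22° and the push direction at a world heading of about 57°. First I go above the spot behind the disc.

Call:
{"fn": "move_arm", "kwargs": {
  "rows": [
    [-0.027, -0.028, 0, 0],
    [-0.027, -0.028, 0, 0],
    [-0.027, -0.028, 0, 0],
    [-0.027, -0.028, 0, 0],
    [-0.027, -0.028, 0, 0]
  ],
  "hand": 59
}}

```text
time: 1.12
ee_pos: [0.298, 0.3108, 0.2064]
ee_rot: [0.22, 0.976, 0.0, 0.0]
wrist_force: [0.5, -0.3, 0.0]
opening: 0.0502
grip_force: 0.0
```

Call:
{"fn": "move_arm", "kwargs": {
  "rows": [
    [-0.027, -0.028, 0, 0],
    [-0.027, -0.028, 0, 0],
    [-0.027, -0.028, 0, 0],
    [-0.027, -0.028, 0, 0],
    [-0.027, -0.028, 0, 0]
  ]
}}

```text
time: 1.53
ee_pos: [0.36, 0.1262, 0.2067]
ee_rot: [0.22, 0.976, 0.0, 0.001]
wrist_force: [0.7, 0.6, -0.6]
opening: 0.0505
grip_force: 0.0
```

Call:
{"fn": "move_arm", "kwargs": {
  "rows": [
    [-0.027, -0.028, 0, 0],
    [-0.027, -0.028, 0, 0],
    [-0.027, -0.028, 0, 0],
    [-0.027, -0.028, 0, 0],
    [-0.027, -0.028, 0, 0]
  ]
}}

```text
time: 1.95
ee_pos: [0.4218, -0.0586, 0.2067]
ee_rot: [0.22, 0.975, -0.0, 0.001]
wrist_force: [1.6, 0.8, 0.6]
opening: 0.0501
grip_force: 0.0
```

Call:
{"fn": "move_arm", "kwargs": {
  "rows": [
    [0, 0, 0, 7],
    [0, 0, 0, 7],
    [0, 0, 0, 7],
    [0, 0, 0, 7],
    [0, 0, 0, 7]
  ]
}}

```text
time: 2.37
ee_pos: [0.4216, -0.0567, 0.2064]
ee_rot: [0.506, 0.862, 0.0, 0.0]
wrist_force: [-0.7, -0.4, -0.1]
opening: 0.0501
grip_force: 0.0
```

Call:
{"fn": "move_arm", "kwargs": {
  "rows": [
    [0, 0, 0, 7],
    [0, 0, 0, 7],
    [0, 0, 0, 7],
    [0, 0, 0, 7],
    [0, 0, 0, 7]
  ]
}}

```text
time: 2.78
ee_pos: [0.4216, -0.0565, 0.2064]
ee_rot: [0.742, 0.671, 0.0, 0.0]
wrist_force: [-0.1, -0.1, 0.1]
opening: 0.0503
grip_force: 0.0
```

Call:
{"fn": "move_arm", "kwargs": {
  "rows": [
    [0, 0, 0, 7],
    [0, 0, 0, 7],
    [0, 0, 0, 7],
    [0, 0, 0, 6.7],
    [0, 0, 0, 0]
  ]
}}

```text
time: 3.2
ee_pos: [0.4216, -0.0565, 0.2064]
ee_rot: [0.88, 0.474, 0.0, 0.0]
wrist_force: [-0.1, -1.0, -0.0]
opening: 0.0505
grip_force: 0.0
```

```bash
cat >> h.py <<'E'
from scipy.spatial.transform import Rotation as Rn
def totool(P):
    s=ctrl.state();R=Rn.from_quat(s['ee_rot']).as_matrix();return R.T@(np.array(P)-s['ee_pos'])
def head():
    R=Rn.from_quat(ctrl.state()['ee_rot']).as_matrix();return np.degrees(np.arctan2(R[1,0],R[0,0]))
E
python3 - <<'E'
from h import *
s=ctrl.state();print(s['time'],s['ee_pos'],head(),s['opening'],s['wrist_force'],s['joint_pos'])
print('to start',totool([.446,-.128,.06]), 'disc',totool([.482,-.0724,.05]),'cav',totool([.5555,.0403,.04]))
w=grab_frame('wrist');save('w1.png',w);print(get_calibration('wrist'))
E
```

```text
3.2 [ 0.4215736  -0.05648748  0.20641923] 56.63494924196171 0.05049041611332442 [-0.08984394 -1.00533288 -0.00632717] [-3.96725299e-01  2.91344088e-02  1.80820130e+00 -1.12298115e-05
  1.30403090e+00  1.85607654e-01]
to start [-0.0462968   0.05969755  0.14643118] disc [0.01993806 0.0591835  0.15643312] cav [0.15448583 0.05858547 0.16643717]
{'fovy': 60.431677041388035, 'cx': 317.22313049465697, 'cy': 192.46149784672187, 'T_tool_cam': array([[-4.28069176e-04, -9.48560280e-01, -3.16596292e-01,
         8.04532680e-02],
       [ 9.99999906e-01, -3.85003610e-04, -1.98580986e-04,
         8.03906741e-04],
       [ 6.64753200e-05, -3.16596347e-01,  9.48560356e-01,
        -1.67907135e-01],
       [ 0.00000000e+00,  0.00000000e+00,  0.00000000e+00,
         1.00000000e+00]])}
```

View pics/w1.png

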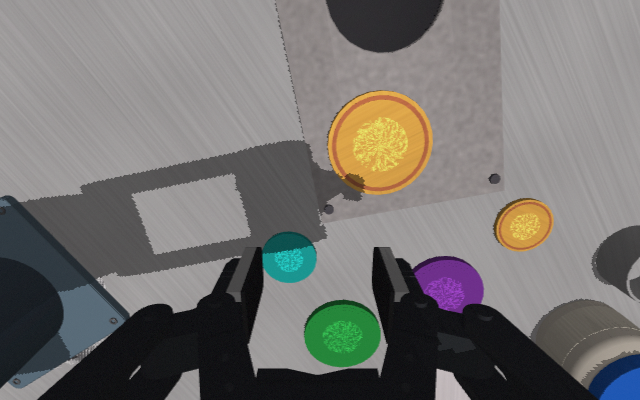

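The wrist view shows the disc at (380,143), the cavity above it at (385,20) and the fingertips at rows ~247. This agrees with the top camera. I move behind the disc and go down.

Call:
{"fn": "move_arm", "kwargs": {
  "rows": [
    [-0.023, 0.03, 0, 0],
    [-0.023, 0.0295, 0, 0],
    [0, 0, 0.035, 0],
    [0, 0, 0.035, 0],
    [0, 0, 0.035, 0]
  ]
}}

```text
time: 3.67
ee_pos: [0.4469, -0.1285, 0.1006]
ee_rot: [0.879, 0.478, 0.001, 0.001]
wrist_force: [-0.2, -0.1, -0.4]
opening: 0.0503
grip_force: 0.0
```

Call:
{"fn": "move_arm", "kwargs": {
  "rows": [
    [0, 0, 0.03, 0],
    [0, 0, 0.01, 0],
    [0, 0, 0.004, 0],
    [0, 0, 0, 0]
  ]
}}

```text
time: 4.0
ee_pos: [0.4458, -0.1273, 0.0565]
ee_rot: [0.879, 0.477, -0.001, -0.001]
wrist_force: [-0.2, -0.2, 0.2]
opening: 0.0504
grip_force: 0.0
```

```bash
python3 - <<'E'
from h import *
print(totool([.482,-.0724,.05]),ctrl.state()['ee_pos'],ctrl.state()['wrist_force'])
w=grab_frame('wrist');save('w2.png',w)
E
```

```text
[0.06576843 0.00052982 0.0065092 ] [ 0.44575795 -0.1272832   0.05651806] [-0.22940055 -0.21079508  0.20320429]
```

View pics/w2.png

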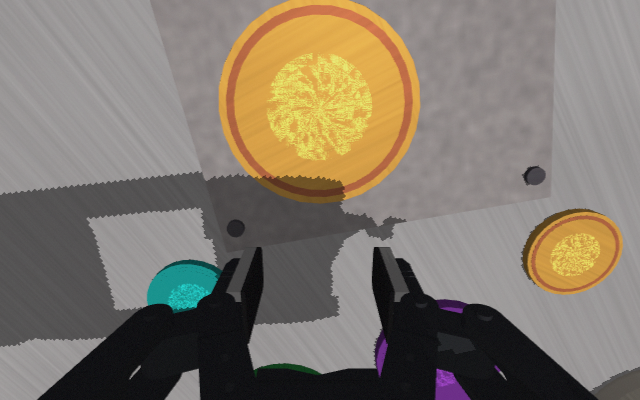

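Fingers are centred on the disc (rim bottom at (319,203), tips at row ~247). I move a little forward and feel for the deck.

Call:
{"fn": "move_arm", "kwargs": {
  "rows": [
    [0.006, 0, 0.003, 0],
    [0, 0, 0.003, 0],
    [0, 0, 0.003, 0],
    [0, 0, 0.002, 0],
    [0, 0, 0, 0]
  ]
}}

```text
time: 4.47
ee_pos: [0.4494, -0.1224, 0.0462]
ee_rot: [0.879, 0.476, -0.0, -0.0]
wrist_force: [0.1, -0.4, -0.4]
opening: 0.0504
grip_force: 0.0
```

Call:
{"fn": "move_arm", "kwargs": {
  "rows": [
    [0, 0, 0.002, 0],
    [0, 0, 0, 0]
  ]
}}

```text
time: 4.63
ee_pos: [0.4494, -0.1225, 0.0441]
ee_rot: [0.879, 0.476, -0.0, -0.0]
wrist_force: [0.5, 0.0, -0.3]
opening: 0.0506
grip_force: 0.0
```

Call:
{"fn": "move_arm", "kwargs": {
  "rows": [
    [0, 0, 0.002, 0],
    [0, 0, 0, 0]
  ]
}}

```text
time: 4.8
ee_pos: [0.4494, -0.1224, 0.042]
ee_rot: [0.879, 0.476, -0.0, -0.0]
wrist_force: [-0.1, -1.2, -0.0]
opening: 0.05
grip_force: 0.0
```

Call:
{"fn": "move_arm", "kwargs": {
  "rows": [
    [0, 0, 0.002, 0],
    [0, 0, 0, 0]
  ]
}}

```text
time: 4.97
ee_pos: [0.4494, -0.1224, 0.04]
ee_rot: [0.879, 0.476, -0.0, -0.0]
wrist_force: [-1.1, 0.3, 0.2]
opening: 0.0507
grip_force: 0.0
```

Call:
{"fn": "move_arm", "kwargs": {
  "rows": [
    [0, 0, 0.002, 0],
    [0, 0, 0, 0]
  ]
}}

```text
time: 5.13
ee_pos: [0.4494, -0.1224, 0.038]
ee_rot: [0.879, 0.476, -0.0, -0.0]
wrist_force: [-0.3, -0.4, 0.2]
opening: 0.0502
grip_force: 0.0
```

Call:
{"fn": "move_arm", "kwargs": {
  "rows": [
    [0, 0, 0.0015, 0],
    [0, 0, 0, 0]
  ]
}}

```text
time: 5.3
ee_pos: [0.4494, -0.1225, 0.0366]
ee_rot: [0.879, 0.476, -0.0, -0.0]
wrist_force: [-0.4, -1.2, -0.5]
opening: 0.0506
grip_force: 0.0
```

Call:
{"fn": "move_arm", "kwargs": {
  "rows": [
    [0, 0, 0.0015, 0],
    [0, 0, 0, 0]
  ]
}}

```text
time: 5.47
ee_pos: [0.4494, -0.1224, 0.0351]
ee_rot: [0.879, 0.476, -0.0, -0.0]
wrist_force: [0.6, 0.7, 0.2]
opening: 0.0506
grip_force: 0.0
```

```bash
python3 - <<'E'
from h import *
print(totool([.482,-.0724,.05]),ctrl.state()['ee_pos'],ctrl.state()['wrist_force'])
w=grab_frame('wrist');save('w3.png',w[100:320,160:480])
E
```

```text
[ 5.96918255e-02 -6.27167392e-05 -1.48963946e-02] [ 0.44942965 -0.12242321  0.03510465] [0.62313389 0.66082287 0.1535884 ]
```

View pics/w3.png

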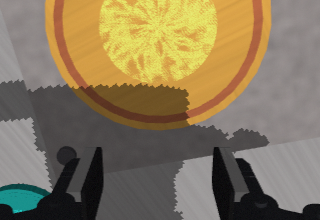

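Call:
{"fn": "move_arm", "kwargs": {
  "rows": [
    [0, 0, 0.0015, 0],
    [0, 0, 0, 0]
  ]
}}

```text
time: 5.68
ee_pos: [0.4494, -0.1224, 0.0336]
ee_rot: [0.879, 0.476, -0.0, -0.0]
wrist_force: [0.9, -0.9, -0.6]
opening: 0.0506
grip_force: 0.0
```

Call:
{"fn": "move_arm", "kwargs": {
  "rows": [
    [0, 0, 0.0015, 0],
    [0, 0, 0, 0]
  ]
}}

```text
time: 5.85
ee_pos: [0.4494, -0.1224, 0.0321]
ee_rot: [0.879, 0.476, -0.0, -0.0]
wrist_force: [-0.1, 0.3, 0.6]
opening: 0.0507
grip_force: 0.0
```

Call:
{"fn": "move_arm", "kwargs": {
  "rows": [
    [0, 0, 0.0015, 0],
    [0, 0, 0, 0]
  ]
}}

```text
time: 6.02
ee_pos: [0.4494, -0.1224, 0.0306]
ee_rot: [0.879, 0.476, -0.0, -0.0]
wrist_force: [0.8, 0.1, 0.1]
opening: 0.0502
grip_force: 0.0
```

Call:
{"fn": "move_arm", "kwargs": {
  "rows": [
    [0, 0, 0.0015, 0],
    [0, 0, 0, 0]
  ]
}}

```text
time: 6.18
ee_pos: [0.4494, -0.1224, 0.0291]
ee_rot: [0.879, 0.476, -0.0, -0.0]
wrist_force: [-0.1, 0.3, 0.3]
opening: 0.0504
grip_force: 0.0
```

```bash
python3 - <<'E'
from h import *
w=grab_frame('wrist')
t=grab_frame('scene');p=topix('scene',[.449,-.122,.04]).astype(int);print(p)
c=t[p[1]-40:p[1]+30,p[0]-50:p[0]+60]
save('w4.png',np.hstack([cv2.resize(w[150:300,200:440],(400,250)),cv2.resize(c,(393,250),interpolation=cv2.INTER_CUBIC)]))
E
```

```text
[284 201]
```

View pics/w4.png

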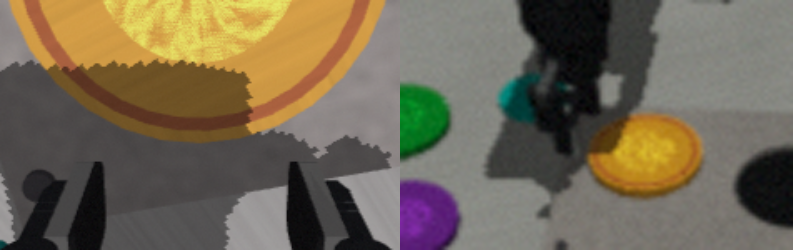

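Call:
{"fn": "move_arm", "kwargs": {
  "rows": [
    [0, 0, 0.002, 0],
    [0, 0, 0, 0]
  ]
}}

```text
time: 6.45
ee_pos: [0.4494, -0.1224, 0.0271]
ee_rot: [0.879, 0.476, -0.0, -0.0]
wrist_force: [-0.2, 0.1, -0.2]
opening: 0.0502
grip_force: 0.0
```

Call:
{"fn": "move_arm", "kwargs": {
  "rows": [
    [0, 0, 0.002, 0],
    [0, 0, 0, 0]
  ]
}}

```text
time: 6.62
ee_pos: [0.4493, -0.1224, 0.025]
ee_rot: [0.879, 0.476, -0.0, -0.0]
wrist_force: [0.1, -0.3, -0.6]
opening: 0.0502
grip_force: 0.0
```

```bash
python3 - <<'E'
from h import *
s=ctrl.state();print(s['ee_pos'],s['wrist_force'])
# visible finger-tip height from the scene camera: project candidate tips
t=grab_frame('scene')
R=Rn.from_quat(s['ee_rot']).as_matrix()
im=cv2.resize(t[130:250,220:340],(600,600),interpolation=cv2.INTER_CUBIC)
for sy in (-.03,.03):
  for z,col in ((0,(255,0,0)),(-.01,(0,255,0)),(-.02,(0,0,255)),(-.03,(255,0,255))):
    u=topix('scene',s['ee_pos']+R@[0,sy,z]);cv2.circle(im,tuple(int(v) for v in ((u-[220,130])*5)),4,col,-1)
save('s5.png',im)
E
```

```text
[ 0.44934279 -0.12242077  0.02500453] [ 0.09615671 -0.26613158 -0.59792017]
```

View pics/s5.png

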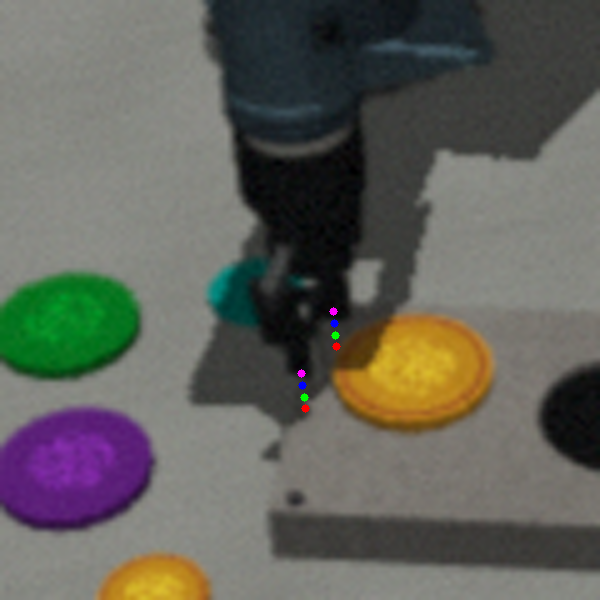

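Both cameras put the real fingertips about 27–30 mm behind the TCP at this opening, so they are now at z ≈ 0.053 m. I keep feeling downwards.

Call:
{"fn": "move_arm", "kwargs": {
  "rows": [
    [0, 0, 0.003, 0],
    [0, 0, 0.003, 0],
    [0, 0, 0, 0]
  ]
}}

```text
time: 6.92
ee_pos: [0.4491, -0.1223, 0.0187]
ee_rot: [0.879, 0.476, -0.0, -0.0]
wrist_force: [-0.2, 0.6, 0.8]
opening: 0.0503
grip_force: 0.0
```

Call:
{"fn": "move_arm", "kwargs": {
  "rows": [
    [0, 0, 0.002, 0],
    [0, 0, 0, 0]
  ]
}}

```text
time: 7.08
ee_pos: [0.4493, -0.1224, 0.017]
ee_rot: [0.879, 0.476, -0.0, -0.0]
wrist_force: [0.2, 1.1, -0.1]
opening: 0.0501
grip_force: 0.0
```

Call:
{"fn": "move_arm", "kwargs": {
  "rows": [
    [0, 0, 0.0015, 0],
    [0, 0, 0, 0]
  ]
}}

```text
time: 7.25
ee_pos: [0.4494, -0.1224, 0.0156]
ee_rot: [0.879, 0.476, -0.0, -0.0]
wrist_force: [0.2, -0.3, 0.6]
opening: 0.0502
grip_force: 0.0
```

Call:
{"fn": "move_arm", "kwargs": {
  "rows": [
    [0, 0, 0.0015, 0],
    [0, 0, 0, 0]
  ]
}}

```text
time: 7.42
ee_pos: [0.4494, -0.1224, 0.0141]
ee_rot: [0.879, 0.476, -0.0, -0.0]
wrist_force: [0.9, -0.2, 0.7]
opening: 0.05
grip_force: 0.0
```

Call:
{"fn": "move_arm", "kwargs": {
  "rows": [
    [0, 0, 0.0015, 0],
    [0, 0, 0, 0]
  ]
}}

```text
time: 7.58
ee_pos: [0.4494, -0.1224, 0.0126]
ee_rot: [0.879, 0.476, -0.0, -0.0]
wrist_force: [-0.3, -0.8, 0.2]
opening: 0.0507
grip_force: 0.0
```

Call:
{"fn": "move_arm", "kwargs": {
  "rows": [
    [0.003, 0, 0, 0],
    [0.003, 0, 0, 0],
    [0, 0, 0, 0]
  ]
}}

```text
time: 7.83
ee_pos: [0.4531, -0.1171, 0.0129]
ee_rot: [0.879, 0.476, 0.0, 0.0]
wrist_force: [-0.4, 0.4, 0.2]
opening: 0.0505
grip_force: 0.0
```

Call:
{"fn": "move_arm", "kwargs": {
  "rows": [
    [0.004, 0, 0, 0],
    [0.004, 0, 0, 0],
    [0.004, 0, 0, 0],
    [0, 0, 0, 0]
  ]
}}

```text
time: 8.17
ee_pos: [0.4598, -0.1068, 0.0128]
ee_rot: [0.879, 0.476, 0.0, -0.0]
wrist_force: [-0.3, 0.1, -0.0]
opening: 0.0504
grip_force: 0.2
```

```bash
cat >> h.py <<'E'
def wdisc(n=None):
    w=grab_frame('wrist');h=cv2.cvtColor(w,cv2.COLOR_RGB2HSV).astype(int)
    m=((h[...,0]>5)&(h[...,0]<32)&(h[...,1]>110)).astype(np.uint8)
    k,l,s,c=cv2.connectedComponentsWithStats(m);i=1+s[1:,4].argmax();print('disc px',c[i],s[i])
    if n: save(n,w)
E
python3 - <<'E'
from h import *
s=ctrl.state();print(s['ee_pos'],s['wrist_force'],head());wdisc()
print('cav',totool([.5555,.0403,.04]),[ (np.round(d['xyz'],3),round(d['confidence'],2)) for d in place_of('wrist','disc_center')])
E
```

```text
[ 0.45977924 -0.10678478  0.01282804] [-0.29572978  0.09800397 -0.02495733] 56.89605819553172
disc px [317.26335077 137.06489293] [  188     8   259   259 52394]
cav [ 1.75617216e-01 -1.32203526e-04 -2.70907621e-02] [(array([ 0.323, -0.142,  0.004]), 0.72), (array([ 0.49 , -0.066,  0.046]), 0.61), (array([ 0.583, -0.257,  0.003]), 0.6)]
```

Contact is about to be made (disc centre ~50 mm ahead of the TCP). The cavity is 176 mm dead ahead, so ~125 mm to push.

Call:
{"fn": "move_arm", "kwargs": {
  "rows": [
    [0.005, 0, 0, 0],
    [0.007, 0, 0, 0],
    [0.007, 0, 0, 0],
    [0.006, 0, 0, 0],
    [0, 0, 0, 0]
  ]
}}

```text
time: 8.68
ee_pos: [0.4738, -0.0853, 0.0128]
ee_rot: [0.879, 0.477, 0.0, -0.0]
wrist_force: [0.1, 0.3, -0.1]
opening: 0.0503
grip_force: 0.0
```

```bash
python3 - <<'E'
from h import *
s=ctrl.state();print(s['ee_pos'],s['wrist_force'],head());wdisc()
print('cav',totool([.5555,.0403,.04]))
E
```

```text
[ 0.47384649 -0.08527684  0.01283315] [ 0.08398752  0.2535128  -0.14585253] 56.916307929005086
disc px [317.18875288 136.1393516 ] [  188     7   259   259 52529]
cav [ 1.50184710e-01 -1.72829367e-05 -2.71118631e-02]
```

Disc stays put in the wrist view (317,136), so it rides with the fingers. I continue.

Call:
{"fn": "move_arm", "kwargs": {
  "rows": [
    [0.006, 0, 0, 0],
    [0.008, 0, 0, 0],
    [0.008, 0, 0, 0],
    [0.008, 0, 0, 0],
    [0.008, 0, 0, 0]
  ]
}}

```text
time: 9.15
ee_pos: [0.4942, -0.0539, 0.0128]
ee_rot: [0.879, 0.476, -0.0, -0.0]
wrist_force: [-0.9, -2.3, 0.9]
opening: 0.0506
grip_force: 1.0
```

Call:
{"fn": "move_arm", "kwargs": {
  "rows": [
    [0.008, 0, 0, 0],
    [0.008, 0, 0, 0],
    [0.008, 0, 0, 0],
    [0.006, 0, 0, 0],
    [0.006, 0, 0, 0]
  ]
}}

```text
time: 9.57
ee_pos: [0.5138, -0.0239, 0.0128]
ee_rot: [0.879, 0.476, -0.0, -0.0]
wrist_force: [-1.5, -2.6, 0.4]
opening: 0.0501
grip_force: 1.2
```

Call:
{"fn": "move_arm", "kwargs": {
  "rows": [
    [0.005, 0, 0, 0],
    [0.005, 0, 0, 0],
    [0.004, 0, 0, 0],
    [0.003, 0, 0, 0],
    [0, 0, 0, 0]
  ]
}}

```text
time: 9.98
ee_pos: [0.5234, -0.0097, 0.0129]
ee_rot: [0.879, 0.476, 0.001, 0.0]
wrist_force: [0.4, 0.6, 0.3]
opening: 0.0504
grip_force: 0.0
```

```bash
python3 - <<'E'
from h import *
s=ctrl.state();print(s['ee_pos'],s['wrist_force'],head());wdisc('w6.png')
print('cav',totool([.5555,.0403,.04]))
E
```

```text
[ 0.52340046 -0.00966831  0.01294988] [0.35584967 0.5998915  0.32853159] 56.86799942591682
disc px [316.77479193 139.26317133] [  190    12   255   256 50944]
cav [ 0.05959737 -0.00032237 -0.0271054 ]
```

View pics/w6.png

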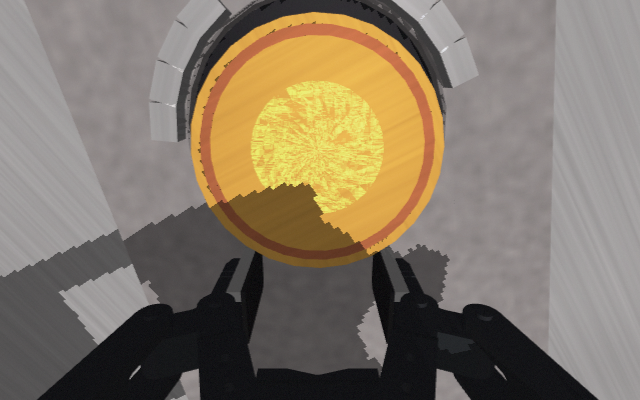

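The disc (317,139) overlaps the cavity. A black gap of about 8 mm is left below the stops at the top (315,8).

Call:
{"fn": "move_arm", "kwargs": {
  "rows": [
    [0.003, 0, 0, 0],
    [0.003, 0, 0, 0],
    [0.002, 0, 0, 0],
    [0, 0, 0, 0]
  ]
}}

```text
time: 10.37
ee_pos: [0.5276, -0.0031, 0.0128]
ee_rot: [0.879, 0.476, 0.0, 0.0]
wrist_force: [0.4, 0.2, -0.2]
opening: 0.0502
grip_force: 0.0
```

```bash
python3 - <<'E'
from h import *
s=ctrl.state();print(s['ee_pos'],s['wrist_force'],head());wdisc()
print('cav',totool([.5555,.0403,.04]))
E
```

```text
[ 0.52757541 -0.00314904  0.01282664] [ 0.44263205  0.23695898 -0.15158949] 56.87237596853112
disc px [316.24233965 139.49904447] [  194    18   245   243 46571]
cav [ 0.0518515  -0.00030384 -0.02716157]
```

Call:
{"fn": "move_arm", "kwargs": {
  "rows": [
    [0.002, 0, 0, 0],
    [0, 0, 0, 0]
  ]
}}

```text
time: 10.58
ee_pos: [0.5286, -0.0017, 0.0131]
ee_rot: [0.879, 0.476, 0.0, 0.0]
wrist_force: [-1.3, 0.7, 4.4]
opening: 0.0503
grip_force: 2.0
```

```bash
cat >> h.py <<'E'
def wproj(P):
    k=get_calibration('wrist');f=200/np.tan(np.radians(k['fovy']/2));q=np.linalg.inv(k['T_tool_cam'])@np.r_[totool(P),1];return np.round([k['cx']+f*q[0]/q[2],k['cy']+f*q[1]/q[2]],1)
def wbox(C,r):
    a=np.linspace(0,6.283,90);p=np.array([wproj([C[0]+r*np.cos(t),C[1]+r*np.sin(t),C[2]]) for t in a]);return p.min(0),p.max(0)-p.min(0)
E
python3 - <<'E'
from h import *
s=ctrl.state();print(s['ee_pos'],s['wrist_force']);wdisc('w7.png')
print('cav',totool([.5555,.0403,.04]))
for z in (.042,.046,.05): print(z,wbox([.5555,.0403,z],.05))
E
```

```text
[ 0.52864436 -0.0016665   0.01312301] [-1.30113389  0.679159    4.41971543]
disc px [315.99464972 143.88840846] [  195    24   243   241 45792]
cav [ 0.04983818 -0.00045341 -0.02674735]
0.042 (array([192.3,  22.1]), array([243.8, 241. ]))
0.046 (array([188.8,  20.4]), array([250.6, 247.3]))
0.05 (array([185.1,  18.5]), array([257.8, 254. ]))
```

Disc size and position match a disc seated at z = 0.042, so it has dropped in. I lift off and turn so the fingers can straddle the knob along the shuttle's y.

Call:
{"fn": "move_arm", "kwargs": {
  "rows": [
    [0, 0, -0.02, 0],
    [0, 0, -0.04, 0],
    [0, 0, -0.04, 0],
    [0, 0, -0.04, 0],
    [0, 0, -0.04, -7]
  ]
}}

```text
time: 11.05
ee_pos: [0.5278, -0.0018, 0.1946]
ee_rot: [0.849, 0.529, -0.0, -0.0]
wrist_force: [1.5, 0.0, -1.1]
opening: 0.0501
grip_force: 0.0
```

Call:
{"fn": "move_arm", "kwargs": {
  "rows": [
    [0, 0, 0, -7],
    [0, 0, 0, -7],
    [0, 0, 0, -7],
    [0, 0, 0, -7],
    [0, 0, 0, -7]
  ]
}}

```text
time: 11.47
ee_pos: [0.5281, -0.0019, 0.1929]
ee_rot: [0.648, 0.762, 0.0, 0.0]
wrist_force: [0.4, -0.5, -0.4]
opening: 0.0501
grip_force: 0.0
```

Call:
{"fn": "move_arm", "kwargs": {
  "rows": [
    [0, 0, 0, -7],
    [0, 0, 0, -7],
    [0, 0, 0, -7],
    [0, 0, 0, -7],
    [0, 0, 0, -7]
  ]
}}

```text
time: 11.88
ee_pos: [0.5281, -0.0019, 0.1927]
ee_rot: [0.389, 0.921, 0.0, -0.0]
wrist_force: [0.3, 0.5, 0.3]
opening: 0.0503
grip_force: 0.0
```

Call:
{"fn": "move_arm", "kwargs": {
  "rows": [
    [0, 0, 0, -7],
    [0, 0, 0, -7],
    [0, 0, 0, -7],
    [0, 0, 0, -3],
    [0, 0, 0, 0]
  ]
}}

```text
time: 12.3
ee_pos: [0.5281, -0.0019, 0.1927]
ee_rot: [0.191, 0.982, 0.0, -0.0]
wrist_force: [-0.4, 0.8, 0.1]
opening: 0.05
grip_force: 0.0
```

```bash
python3 - <<'E'
from h import *
s=ctrl.state();print(s['time'],s['ee_pos'],head(),s['joint_pos'],s['wrist_force'])
print('knob',totool([.611,.177,.101]))
b=grab_frame('top');h=cv2.cvtColor(b,cv2.COLOR_RGB2HSV).astype(int)
print(place_of('top','disc_center')[:5])
print(place_of('top','knob'))
E
```

```text
12.3 [ 0.52812222 -0.00190225  0.19269328] 157.9715578060828 [-2.14976906e-01  2.29183764e-01  1.60809960e+00  8.56727915e-06
  1.30443679e+00 -1.40130664e+00] [-0.43291911  0.8181377   0.09013842]
knob [-0.00973888  0.19692792  0.09168941]
[{'xyz': [0.4592, -0.2879, 0.0012], 'confidence': 0.98}, {'xyz': [0.3272, -0.1424, 0.0043], 'confidence': 0.83}, {'xyz': [0.5738, -0.2601, 0.0041], 'confidence': 0.76}, {'xyz': [0.3157, -0.2718, 0.0052], 'confidence': 0.7}, {'xyz': [0.5539, 0.0389, 0.0408], 'confidence': 0.52}]
[{'xyz': [0.6085, 0.1722, 0.1003], 'confidence': 0.49}]
```

Call:
{"fn": "move_arm", "kwargs": {
  "rows": [
    [-0.002, 0.039, 0, 0],
    [-0.002, 0.039, 0, 0],
    [-0.002, 0.039, 0, 0],
    [-0.002, 0.039, 0, 0],
    [-0.002, 0.039, 0, 0]
  ]
}}

```text
time: 12.87
ee_pos: [0.6115, 0.1767, 0.1928]
ee_rot: [0.193, 0.981, 0.0, 0.0]
wrist_force: [0.4, -0.8, -0.9]
opening: 0.0503
grip_force: 0.0
```

Call:
{"fn": "move_arm", "kwargs": {
  "rows": [
    [0, 0, 0, 0],
    [0, 0, 0, 0]
  ]
}}

```text
time: 13.03
ee_pos: [0.611, 0.1769, 0.1919]
ee_rot: [0.191, 0.982, -0.0, -0.0]
wrist_force: [-0.5, -0.3, -0.4]
opening: 0.0503
grip_force: 0.0
```

```bash
cat >> h.py <<'E'
def wray(uv,z):
    s=ctrl.state();R=Rn.from_quat(s['ee_rot']).as_matrix();k=get_calibration('wrist');T=k['T_tool_cam'];f=200/np.tan(np.radians(k['fovy']/2))
    d=R@T[:3,:3]@np.array([(uv[0]-k['cx'])/f,(uv[1]-k['cy'])/f,1]);o=s['ee_pos']+R@T[:3,3];return o+d*(z-o[2])/d[2]
def wcol(name,lo,hi,smin=130,n=None):
    w=grab_frame('wrist');h=cv2.cvtColor(w,cv2.COLOR_RGB2HSV).astype(int);H=h[...,0]
    m=((H>=lo)|(H<=hi) if lo>hi else (H>=lo)&(H<=hi))&(h[...,1]>smin)&(h[...,2]>50)
    k,l,s,c=cv2.connectedComponentsWithStats(m.astype(np.uint8))
    for i in sorted(range(1,k),key=lambda i:-s[i,4])[:3]: print(name,np.round(c[i],1),s[i])
    i=1+s[1:,4].argmax()
    if n: save(n,w)
    return s[i,:2]+s[i,2:4]/2-.5
E
python3 - <<'E'
from h import *
s=ctrl.state();print(s['ee_pos'])
c=wcol('red',172,6,n='w8.png');p=wray(c,.101);print(p,totool(p))
wcol('blue',100,125)
E
```

```text
[0.6109515  0.17691273 0.19190818]
red [319.9 335.8] [ 248  289  140   88 7396]
red [442.9 288.3] [ 414  264   58   49 1523]
red [310.  182.9] [298 171  25  25 482]
[0.74096298 0.12141755 0.101     ] [-0.14120756 -0.00091469  0.09096777]
blue [319. 149.] [ 289  141   62   17 1034]
blue [258.1 149. ] [247 141  24  17 372]
```

View pics/w8.png

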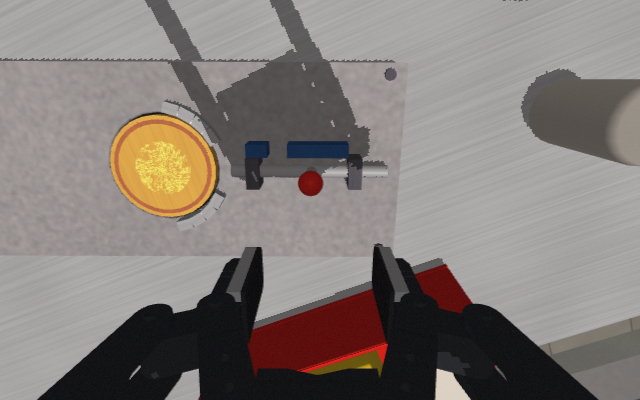

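Last picture: knob at (310,183), gate with its notch at row 149 (cols ~271–289), disc seated inside the stops at (164,165), slab edges parallel to the image.

```bash
python3 - <<'E'
from h import *
p=wray([310,183],.101);print('knob',p,totool(p))
g=wray([280,149],.059);print('notch',g,totool(g))
c=wray([163.7,165],.042);print('disc',c,totool(c))
print(place_of('wrist','knob'),place_of('wrist','notch'))
E
```

```text
knob [0.60579296 0.16895026 0.101     ] [ 0.00214938 -0.00680287  0.0913928 ]
notch [0.57801352 0.15066311 0.059     ] [ 0.02095671 -0.0341677   0.13343525]
disc [0.55270463 0.03874357 0.042     ] [ 0.00219591 -0.14735264  0.15054441]
[{'xyz': [0.6082, 0.1754, 0.1033], 'confidence': 0.76}] [{'xyz': [0.5756, 0.1523, 0.0498], 'confidence': 0.92}]
```

Call:
{"fn": "move_arm", "kwargs": {
  "rows": [
    [0.002, -0.0065, 0.01, 0],
    [0, 0, 0.02, 0],
    [0, 0, 0.012, 0],
    [0, 0, 0, 0],
    [0, 0, 0, 0]
  ],
  "hand": 36
}}

```text
time: 13.65
ee_pos: [0.6061, 0.1684, 0.1508]
ee_rot: [0.193, 0.981, -0.0, -0.001]
wrist_force: [0.5, 0.2, 0.6]
opening: 0.0305
grip_force: 0.0
```

```bash
cat >> h.py <<'E'
def tips():
    w=grab_frame('wrist');g=w.max(2)<60
    k,l,s,c=cv2.connectedComponentsWithStats(g.astype(np.uint8));lab=[i for i in range(1,k) if s[i,1]+s[i,3]>=399 and s[i,4]>5000]
    m=np.isin(l,lab)
    for r in range(215,285,4):
        a=np.where(m[r,:318])[0];b=np.where(m[r,318:])[0]+318;print(r,a[-3:].max() if len(a) else None,b.min() if len(b) else None)
E
python3 - <<'E'
from h import *
s=ctrl.state();print(s['ee_pos'],s['opening'])
c=wcol('red',172,6);tips()
E
```

```text
[0.60613288 0.16841561 0.15076066] 0.03049555677437006
red [322.6 352.1] [ 269  322   98   53 3341]
red [464.  303.5] [ 411  284   96   54 1038]
red [323.2 202.4] [309 188  29  29 655]
215 None None
219 None None
223 None None
227 None None
231 None None
235 None None
239 None None
243 None None
247 283 352
251 283 351
255 283 351
259 283 351
263 283 351
267 283 351
271 284 351
275 284 351
279 284 351
283 283 351
```

Call:
{"fn": "move_arm", "kwargs": {
  "rows": [
    [0, 0, 0, 0],
    [0, 0, 0, 0]
  ]
}}

```text
time: 13.92
ee_pos: [0.6073, 0.1696, 0.152]
ee_rot: [0.192, 0.981, 0.0, 0.001]
wrist_force: [-0.4, -0.2, 0.1]
opening: 0.0306
grip_force: 0.0
```

```bash
python3 - <<'E'
from h import *
s=ctrl.state();print(s['ee_pos'],s['ee_rot'],s['qvel'],s['opening'],head())
wcol('red',172,6);tips()
for z in (.096,.101,.106):
  p=wray([323.2,202.4],z);print(p,totool(p))
E
```

```text
[0.60728727 0.16961097 0.15199397] [1.92032039e-01 9.81388159e-01 2.73664239e-04 9.49716976e-04] [ 0.00496721  0.00459926  0.00410875 -0.00052587 -0.00076759 -0.00094371] 0.03058813408098415 157.85715266646045
red [322. 351.] [ 269  320   98   55 3561]
red [458.7 301.6] [ 408  283   95   52 1099]
red [320.8 200.7] [307 187  29  29 653]
215 None None
219 None None
223 None None
227 None None
231 None None
235 None None
239 None None
243 None None
247 283 352
251 283 351
255 283 351
259 283 351
263 283 351
267 283 351
271 284 351
275 284 351
279 284 351
283 283 351
[0.60919681 0.17220068 0.096     ] [-0.0010457   0.00305876  0.05554934]
[0.60746608 0.17280653 0.101     ] [0.00078028 0.00297095 0.05054729]
[0.60573536 0.17341237 0.106     ] [0.00260625 0.00288314 0.04554523]
```

Call:
{"fn": "move_arm", "kwargs": {
  "rows": [
    [0.002, 0.002, 0.01, 0],
    [0, 0, 0.013, 0],
    [0, 0, 0.01, 0],
    [0, 0, 0, 0],
    [0, 0, 0, 0]
  ]
}}

```text
time: 14.43
ee_pos: [0.6047, 0.1724, 0.1166]
ee_rot: [0.192, 0.981, -0.0, -0.001]
wrist_force: [-0.4, -0.3, 0.1]
opening: 0.0308
grip_force: 0.0
```

```bash
python3 - <<'E'
from h import *
s=ctrl.state();print(s['ee_pos'],s['ee_rot'],s['wrist_force'])
w=grab_frame('wrist');h=cv2.cvtColor(w,cv2.COLOR_RGB2HSV).astype(int)
wcol('red',172,6)
for z in (.101,): print(wproj([.6073,.1715,z]))
print(place_of('wrist','knob'))
E
```

```text
[0.60474168 0.17237718 0.1165985 ] [ 1.91806373e-01  9.81432035e-01 -3.50935677e-04 -1.16283446e-03] [-0.37634761 -0.32368704  0.1489614 ]
red [334.9 360.9] [ 285  342   82   33 1318]
red [318.3 225.5] [302 209  33  34 883]
red [427.8 387.2] [417 366  30  34 494]
[318.5 225.9]
[{'xyz': [0.6075, 0.1734, 0.1034], 'confidence': 0.69}, {'xyz': [0.6574, 0.421, 0.002], 'confidence': 0.3}]
```

Call:
{"fn": "move_arm", "kwargs": {
  "rows": [
    [-0.0025, 0, 0.01, 0],
    [0, 0, 0.012, 0],
    [0, 0, 0.01, 0],
    [0, 0, 0, 0],
    [0, 0, 0, 0]
  ]
}}

```text
time: 15.0
ee_pos: [0.6068, 0.1712, 0.0842]
ee_rot: [0.192, 0.981, -0.0, -0.001]
wrist_force: [0.1, 0.7, -0.0]
opening: 0.0308
grip_force: 0.0
```

Call:
{"fn": "move_arm", "kwargs": {
  "rows": [
    [0, 0, 0.008, 0],
    [0, 0, 0.007, 0],
    [0, 0, 0.005, 0],
    [0, 0, 0, 0],
    [0, 0, 0, 0]
  ]
}}

```text
time: 15.42
ee_pos: [0.6075, 0.1713, 0.0653]
ee_rot: [0.192, 0.981, -0.0, -0.0]
wrist_force: [-0.0, 0.6, -0.2]
opening: 0.0307
grip_force: 0.0
```

```bash
python3 - <<'E'
from h import *
s=ctrl.state();print(s['ee_pos'],s['ee_rot'],s['wrist_force'])
wcol('red',172,6); tips()
for z in (.101,): print(wproj([.6073,.1715,z]))
E
```

```text
[0.60749877 0.17134534 0.06531198] [ 1.91903230e-01  9.81413726e-01 -1.38621656e-04 -4.78795444e-04] [-0.04144835  0.55251695 -0.24993098]
red [319.  269.4] [ 297  247   45   46 1621]
red [428.  387.8] [417 369  30  31 482]
red [469. 364.] [460 356  19  20 101]
215 None 376
219 None 377
223 None 379
227 None 379
231 None 379
235 None 378
239 None 373
243 None 373
247 283 352
251 283 351
255 283 351
259 283 351
263 283 351
267 283 351
271 284 351
275 284 351
279 284 351
283 283 351
[319.1 269.1]
```

Call:
{"fn": "move_arm", "kwargs": {
  "rows": [
    [0, 0, 0, 0],
    [0, 0, 0, 0],
    [0, 0, 0, 0],
    [0, 0, 0, 0],
    [0, 0, 0, 0]
  ],
  "hand": 0
}}

```text
time: 15.93
ee_pos: [0.6083, 0.1715, 0.0665]
ee_rot: [0.192, 0.981, 0.0, 0.001]
wrist_force: [-0.0, 0.8, 4.7]
opening: 0.0163
grip_force: 58.6
```

Call:
{"fn": "move_arm", "kwargs": {
  "rows": [
    [0, -0.003, 0, 0],
    [0, -0.004, 0, 0],
    [0, -0.004, 0, 0],
    [0, 0, 0, 0]
  ]
}}

```text
time: 16.27
ee_pos: [0.6039, 0.1607, 0.0665]
ee_rot: [0.192, 0.981, 0.0, 0.001]
wrist_force: [0.1, 0.6, 6.2]
opening: 0.0162
grip_force: 58.9
```

```bash
python3 - <<'E'
from h import *
s=ctrl.state();print(s['ee_pos'],s['wrist_force'],s['wrist_torque'])
wcol('red',172,6); tips(); wcol('blue',100,125)
E
```

```text
[0.60392653 0.16071739 0.06648986] [0.0538405 0.6037291 6.2406432] [0.07392843 0.089762   0.04602862]
red [317.1 266.8] [ 298  244   39   46 1524]
red [521.6 353. ] [502 340  42  34 373]
red [416.  390.8] [407 378  23  22 203]
215 None None
219 None None
223 None None
227 None None
231 None None
235 None None
239 None None
243 298 None
247 299 336
251 299 336
255 298 337
259 297 337
263 297 337
267 297 337
271 297 337
275 297 337
279 297 337
283 299 335
blue [349.6 193.6] [ 300  179  102   30 2992]
blue [250.4 193.5] [ 231  179   39   30 1107]
```

Knob is held and the bolt moves along, with the notch still ~18 mm ahead.

Call:
{"fn": "move_arm", "kwargs": {
  "rows": [
    [0, -0.004, -0.001, 0],
    [0, -0.004, 0, 0],
    [0, -0.004, 0, 0],
    [0, -0.003, 0, 0],
    [0, 0, 0, 0]
  ]
}}

```text
time: 16.83
ee_pos: [0.5977, 0.1463, 0.0666]
ee_rot: [0.192, 0.981, -0.0, -0.0]
wrist_force: [1.2, -0.4, -0.7]
opening: 0.0163
grip_force: 58.9
```

Call:
{"fn": "move_arm", "kwargs": {
  "rows": [
    [0, -0.002, 0, 0],
    [0, 0, 0, 0],
    [0, 0, 0, 0]
  ]
}}

```text
time: 17.08
ee_pos: [0.5971, 0.145, 0.0666]
ee_rot: [0.192, 0.981, -0.0, -0.0]
wrist_force: [1.0, 0.1, -0.7]
opening: 0.0164
grip_force: 58.8
```

Call:
{"fn": "move_arm", "kwargs": {
  "rows": [
    [0, -0.002, 0, 0],
    [0, 0, 0, 0],
    [0, 0, 0, 0]
  ]
}}

```text
time: 17.33
ee_pos: [0.5964, 0.1435, 0.0666]
ee_rot: [0.192, 0.981, -0.0, -0.0]
wrist_force: [1.9, 0.2, -1.7]
opening: 0.0159
grip_force: 58.7
```

```bash
python3 - <<'E'
from h import *
s=ctrl.state();print(s['time'],s['ee_pos'],s['wrist_force'],s['wrist_torque'])
wcol('red',172,6);  wcol('blue',100,125)
for u in [(298,195),(260,195)]: pass
E
```

```text
17.3333 [0.59643659 0.14350399 0.06659022] [ 1.88571347  0.20756784 -1.69445491] [-0.00871702 -0.26034178 -0.02654817]
red [317.2 266.7] [ 298  244   39   46 1527]
red [549.  366.4] [ 511  341   80   59 1402]
red [416.4 391.4] [408 381  22  19 194]
blue [383.5 194.6] [ 333  180  103   30 3023]
blue [283.8 194.5] [ 266  180   36   30 1044]
```

Call:
{"fn": "move_arm", "kwargs": {
  "rows": [
    [0, -0.002, 0, 0],
    [0, 0, 0, 0],
    [0, 0, 0, 0]
  ]
}}

```text
time: 17.68
ee_pos: [0.5962, 0.1431, 0.0666]
ee_rot: [0.192, 0.981, 0.001, 0.0]
wrist_force: [4.3, 5.5, -5.0]
opening: 0.0164
grip_force: 58.7
```

Call:
{"fn": "move_arm", "kwargs": {
  "rows": [
    [0, -0.002, 0, 0],
    [0, 0, 0, 0],
    [0, 0, 0, 0]
  ]
}}

```text
time: 17.93
ee_pos: [0.5962, 0.1429, 0.0667]
ee_rot: [0.192, 0.981, 0.003, 0.001]
wrist_force: [5.7, 9.9, -6.1]
opening: 0.0163
grip_force: 58.8
```

Force rises and position holds, so the bolt is at its stop. I relax the push and follow the handle's arc.

Call:
{"fn": "move_arm", "kwargs": {
  "rows": [
    [0.005, 0.0025, 0.0002, 0],
    [0.005, 0, 0.0008, 0],
    [0.0048, 0, 0.0012, 0],
    [0.0047, 0, 0.0017, 0],
    [0.0045, 0, 0.0022, 0]
  ]
}}

```text
time: 18.35
ee_pos: [0.5743, 0.1519, 0.0627]
ee_rot: [0.192, 0.981, 0.001, 0.001]
wrist_force: [-5.4, 3.4, 27.0]
opening: 0.0097
grip_force: 56.0
```

Call:
{"fn": "move_arm", "kwargs": {
  "rows": [
    [0.0043, 0, 0.0026, 0],
    [0.004, 0, 0.003, 0],
    [0.0037, 0, 0.0034, 0],
    [0, 0, 0, 0]
  ]
}}

```text
time: 18.68
ee_pos: [0.5608, 0.1558, 0.0506]
ee_rot: [0.192, 0.981, -0.0, -0.001]
wrist_force: [0.1, -0.1, 0.9]
opening: 0.0
grip_force: 0.0
```

```bash
python3 - <<'E'
from h import *
s=ctrl.state();print(s['time'],s['ee_pos'],s['wrist_force'],s['wrist_torque'],head())
wcol('red',172,6);  wcol('blue',100,125)
E
```

```text
18.6833 [0.56075617 0.15578482 0.05059862] [ 0.08604805 -0.05618182  0.90434922] [-0.01892204  0.01490063 -0.03465587] 157.8895904637417
red [317.3 357.1] [309 337  17  38 489]
blue [393.1 266.3] [ 337  249  106   36 3280]
blue [279.4 264. ] [269 249  33  36 644]
```

The ball slipped out of the tips because the grip was too shallow. I lift and find the knob again; I'll push the handle with closed fingers instead.

Call:
{"fn": "move_arm", "kwargs": {
  "rows": [
    [0, 0, -0.03, 0],
    [0, 0, -0.035, 0],
    [0, 0, -0.025, 0],
    [0, 0, 0, 0],
    [0, 0, 0, 0]
  ]
}}

```text
time: 19.2
ee_pos: [0.5642, 0.1557, 0.1436]
ee_rot: [0.192, 0.981, 0.001, 0.002]
wrist_force: [-0.4, 0.6, -0.7]
opening: 0.0
grip_force: 0.0
```

Call:
{"fn": "move_arm", "kwargs": {
  "rows": [
    [-0.02, 0, 0, 0],
    [-0.02, 0, 0, 0],
    [0, 0, 0, 0],
    [0, 0, 0, 0],
    [0, 0, 0, 0]
  ]
}}

```text
time: 19.62
ee_pos: [0.5985, 0.1406, 0.1401]
ee_rot: [0.192, 0.981, -0.0, -0.002]
wrist_force: [-0.5, 0.5, 0.6]
opening: -0.0001
grip_force: 0.0
```

```bash
cat > lk.py <<'E'
from h import *
s=ctrl.state();print(s['time'],s['ee_pos'],s['wrist_force'],head())
wcol('red',172,6);  wcol('blue',100,125); wcol('disc',5,32,110)
for c in ('wrist','top','scene'):
    grab_frame(c);print(c,[(np.round(d['xyz'],4),np.round(totool(d['xyz']),4),d['confidence']) for d in place_of(c,'knob')[:2]])
E
python3 lk.py; python3 - <<'E'
from h import *
tips()
for q in ('notch','disc_center'): print(q,[np.round(d['xyz'],4) for d in place_of('wrist',q)[:2]])
E
```

```text
19.6167 [0.59849826 0.14063181 0.14011657] [-0.54950431  0.46231328  0.58999881] 157.85200690631504
red [504.5 332.1] [ 429  288  138  104 5314]
red [321.9 194.3] [307 180  31  30 729]
red [317.3 361.8] [309 347  17  28 355]
blue [367.9 160.4] [ 332  150   74   21 1479]
blue [295.  159.9] [283 150  25  21 512]
disc [181.7 177.3] [  121   118   126   120 11416]
wrist [(array([0.5894, 0.1468, 0.1013]), array([0.0112, 0.0018, 0.0403]), 0.88)]
top [(array([ 3.381e-01,  3.911e-01, -3.000e-04]), array([0.3362, 0.1335, 0.1421]), 0.52)]
scene [(array([0.5569, 0.0415, 0.0443]), array([ 0.0022, -0.1081,  0.0976]), 0.72), (array([0.5911, 0.146 , 0.1005]), array([0.0098, 0.0016, 0.0414]), 0.45)]
215 None None
219 None None
223 None None
227 None None
231 None None
235 None None
239 None None
243 None None
247 317 318
251 317 318
255 317 318
259 317 318
263 317 318
267 317 318
271 317 318
275 317 318
279 317 318
283 317 318
notch [array([0.5779, 0.1492, 0.0515]), array([0.5547, 0.0426, 0.0367])]
disc_center [array([0.5584, 0.0377, 0.036 ])]
```

Call:
{"fn": "move_arm", "kwargs": {
  "rows": [
    [-0.022, 0.0015, 0, 0],
    [0, 0, 0.03, 0],
    [0, 0, 0.03, 0],
    [0, 0, 0.025, 0],
    [0, 0, 0, 0]
  ]
}}

```text
time: 20.63
ee_pos: [0.6165, 0.1334, 0.0511]
ee_rot: [0.192, 0.981, -0.001, -0.005]
wrist_force: [-1.6, 0.4, -1.5]
opening: 0.0001
grip_force: 0.0
```

Call:
{"fn": "move_arm", "kwargs": {
  "rows": [
    [0, 0, 0, 0],
    [0.004, 0, 0, 0],
    [0.004, 0, 0, 0],
    [0.004, 0, 0, 0],
    [0, 0, 0, 0]
  ]
}}

```text
time: 21.05
ee_pos: [0.6094, 0.1389, 0.0584]
ee_rot: [0.192, 0.981, 0.0, 0.001]
wrist_force: [-0.0, 0.1, -0.3]
opening: 0.0002
grip_force: 0.0
```

```bash
python3 - <<'E'
from h import *
s=ctrl.state();print(s['time'],s['ee_pos'],s['wrist_force'],head(), -totool([.5963,.1422,.101]))
wcol('red',172,6);  wcol('blue',100,125)
E
```

```text
21.05 [0.60938506 0.13891977 0.05835128] [-0.03240207  0.07017295 -0.25853609] 157.90590404886927 [-0.01328671  0.00184231  0.04267273]
red [553.5 366.4] [ 497  334  112   66 3008]
red [318.6 234.8] [ 294  210   50   50 1914]
red [436.6 369.7] [434 369   5   3  10]
blue [387.3 174.6] [ 333  159  111   32 3277]
blue [280.4 174.1] [ 261  159   39   31 1166]
```

Call:
{"fn": "move_arm", "kwargs": {
  "rows": [
    [0.0049, 0, 0.0007, 0],
    [0.0048, 0, 0.001, 0],
    [0.0046, 0, 0.0012, 0],
    [0.0044, 0, 0.0016, 0],
    [0, 0, 0, 0]
  ]
}}

```text
time: 21.57
ee_pos: [0.591, 0.1458, 0.0518]
ee_rot: [0.192, 0.981, -0.0, -0.001]
wrist_force: [0.7, 0.2, -0.2]
opening: 0.0004
grip_force: 0.4
```

```bash
cat > l2.py <<'E'
from h import *
s=ctrl.state();print(s['time'],s['ee_pos'],s['wrist_force'],head(), -totool([.5963,.1422,.101]))
wcol('red',172,6);  wcol('blue',100,125)
# handle angle predictions
for t in np.arange(0,1.6,.15):
    c=np.array([.5963,.1422,.051])+.05*np.sin(t)*np.array([-.927,.376,0])+np.array([0,0,.05*np.cos(t)]);print(round(t,2),wproj(c),end=' ')
E
python3 l2.py
```

```text
21.5667 [0.59097543 0.1458173  0.05178176] [ 0.65557477  0.20571707 -0.24507891] 157.8917687345062 [0.00623434 0.00136429 0.04922543]
red [320.  221.5] [ 296  198   49   49 1842]
red [553.7 376.8] [526 361  57  39 696]
blue [391.6 213.4] [ 334  197  111   34 3405]
blue [280.2 213.2] [ 262  197   39   34 1174]
0.0 [316.6 301.7] 0.15 [316.6 285.1] 0.3 [316.6 266.9] 0.45 [316.6 248. ] 0.6 [316.6 229.3] 0.75 [316.6 211.6] 0.9 [316.6 195.7] 1.05 [316.6 182. ] 1.2 [316.7 170.9] 1.35 [316.7 162.5] 1.5 [316.7 156.9]
```

Handle is at ~0.66 rad. I continue the push.

Call:
{"fn": "move_arm", "kwargs": {
  "rows": [
    [0.004, 0, 0.001, 0],
    [0.004, 0, 0.002, 0],
    [0.0035, 0, 0.002, 0],
    [0, 0, 0, 0],
    [0, 0, 0, 0]
  ]
}}

```text
time: 22.08
ee_pos: [0.5806, 0.15, 0.0468]
ee_rot: [0.192, 0.981, -0.0, -0.001]
wrist_force: [1.2, 0.9, -0.5]
opening: 0.0001
grip_force: 0.0
```

```bash
python3 l2.py
```

```text
22.0833 [0.58059091 0.14995077 0.04681443] [ 1.17345563  0.91934815 -0.46179385] 157.88661776351663 [0.01738487 0.00129345 0.05421272]
red [320.  213.7] [ 298  191   45   46 1634]
red [552.7 381.1] [545 376  16  13  74]
blue [389.3 237. ] [ 334  219  112   36 3812]
blue [281.1 236.9] [ 262  219   39   36 1324]
0.0 [316.5 332.6] 0.15 [316.5 316.2] 0.3 [316.4 298.1] 0.45 [316.4 278.9] 0.6 [316.4 259.8] 0.75 [316.4 241.4] 0.9 [316.5 224.5] 1.05 [316.5 209.9] 1.2 [316.5 197.7] 1.35 [316.6 188.2] 1.5 [316.6 181.5]
```

Handle is at ~1.0 rad, past the 0.75 block, so it is entering the notch. One more nudge, then a press from above.

Call:
{"fn": "move_arm", "kwargs": {
  "rows": [
    [0.003, 0, 0.002, 0],
    [0.002, 0, 0.002, 0],
    [0.002, 0, 0.001, 0],
    [0, 0, 0, 0],
    [0, 0, 0, 0]
  ]
}}

```text
time: 22.6
ee_pos: [0.5745, 0.1525, 0.042]
ee_rot: [0.192, 0.981, -0.0, -0.0]
wrist_force: [0.5, -0.9, 0.5]
opening: -0.0002
grip_force: 0.0
```

```bash
python3 l2.py
```

```text
22.6 [0.57451268 0.15249132 0.04199296] [ 0.46604406 -0.87731974  0.50091154] 157.88048248996125 [0.02400305 0.00134601 0.05902941]
red [319.8 215.3] [ 298  194   44   44 1533]
blue [392.1 252.1] [ 334  234  114   38 3920]
blue [278.4 250.8] [ 261  234   39   38 1198]
0.0 [316.4 355.3] 0.15 [316.4 339. ] 0.3 [316.4 320.6] 0.45 [316.3 301.1] 0.6 [316.3 281.3] 0.75 [316.4 262.2] 0.9 [316.4 244.5] 1.05 [316.4 228.9] 1.2 [316.4 215.9] 1.35 [316.5 205.6] 1.5 [316.5 198. ]
```

Handle is at ~1.2 rad. I lift, go over the knob and press down.

Call:
{"fn": "move_arm", "kwargs": {
  "rows": [
    [-0.003, 0, -0.02, 0],
    [0, 0, -0.015, 0],
    [0.015, 0.001, 0, 0],
    [0.013, 0, 0, 0],
    [0, 0, 0, 0]
  ]
}}

```text
time: 23.12
ee_pos: [0.5499, 0.1635, 0.0772]
ee_rot: [0.191, 0.981, -0.0, -0.001]
wrist_force: [-0.3, 0.0, 0.5]
opening: -0.0002
grip_force: 0.0
```

Call:
{"fn": "move_arm", "kwargs": {
  "rows": [
    [0, 0, 0.01, 0],
    [0, 0, 0.012, 0],
    [0, 0, 0.006, 0],
    [0, 0, 0, 0],
    [0, 0, 0, 0]
  ]
}}

```text
time: 23.53
ee_pos: [0.5523, 0.1623, 0.0483]
ee_rot: [0.192, 0.981, -0.0, -0.001]
wrist_force: [-0.2, 0.4, -0.0]
opening: 0.0001
grip_force: 0.0
```

Call:
{"fn": "move_arm", "kwargs": {
  "rows": [
    [0, 0, 0.005, 0],
    [0, 0, 0.005, 0],
    [0, 0, 0, 0]
  ]
}}

```text
time: 23.78
ee_pos: [0.552, 0.1625, 0.0384]
ee_rot: [0.192, 0.981, -0.0, -0.0]
wrist_force: [0.8, 0.4, 0.2]
opening: 0.0001
grip_force: 0.0
```

```bash
python3 l2.py
```

```text
23.7833 [0.55200221 0.16254825 0.03838264] [0.77509327 0.43349318 0.20208655] 157.86884689423124 [0.04865469 0.00218703 0.06265156]
red [318.2 239.7] [298 230  40  25 492]
blue [399.6 290.9] [ 352  277   91   40 2231]
blue [270.7 289.2] [261 277  22  29 442]
0.0 [314.1 408.9] 0.15 [314.  393.9] 0.3 [314.  376.4] 0.45 [314.  357.4] 0.6 [314.  337.7] 0.75 [314.1 318.2] 0.9 [314.1 299.7] 1.05 [314.2 283. ] 1.2 [314.3 268.5] 1.35 [314.5 256.5] 1.5 [314.6 247.2]
```

Call:
{"fn": "move_arm", "kwargs": {
  "rows": [
    [0, 0, 0.003, 0],
    [0, 0, 0.002, 0],
    [0, 0, 0, 0]
  ]
}}

```text
time: 24.13
ee_pos: [0.5527, 0.1628, 0.0352]
ee_rot: [0.192, 0.981, 0.0, 0.001]
wrist_force: [-2.2, 0.4, 8.0]
opening: -0.0002
grip_force: 4.1
```

Call:
{"fn": "move_arm", "kwargs": {
  "rows": [
    [0, 0, 0.002, 0],
    [0, 0, 0, 0],
    [0, 0, 0, 0]
  ]
}}

```text
time: 24.38
ee_pos: [0.5528, 0.163, 0.0345]
ee_rot: [0.192, 0.981, 0.0, 0.001]
wrist_force: [-4.7, 0.2, 16.3]
opening: -0.0001
grip_force: 8.1
```

Call:
{"fn": "move_arm", "kwargs": {
  "rows": [
    [0, 0, 0.0015, 0],
    [0, 0, 0, 0],
    [0, 0, 0, 0]
  ]
}}

```text
time: 24.63
ee_pos: [0.553, 0.1634, 0.0341]
ee_rot: [0.192, 0.981, 0.001, 0.001]
wrist_force: [-8.4, 1.5, 23.8]
opening: 0.0001
grip_force: 11.6
```

Firm stop (24 N). I lift off, back away and check.

Call:
{"fn": "move_arm", "kwargs": {
  "rows": [
    [0, 0, -0.01, 0],
    [0, 0, -0.03, 0],
    [0, 0, -0.04, 0],
    [0, 0, -0.03, 0],
    [0, 0, 0, 0]
  ]
}}

```text
time: 25.05
ee_pos: [0.5567, 0.1632, 0.1479]
ee_rot: [0.192, 0.981, 0.002, 0.006]
wrist_force: [1.9, 0.1, 0.6]
opening: -0.0001
grip_force: 0.0
```

Call:
{"fn": "move_arm", "kwargs": {
  "rows": [
    [-0.02, 0, 0, 0],
    [-0.02, 0, 0, 0],
    [0, 0, 0, 0],
    [0, 0, 0, 0],
    [0, 0, 0, 0]
  ]
}}

```text
time: 25.47
ee_pos: [0.5885, 0.1476, 0.1399]
ee_rot: [0.192, 0.981, -0.0, -0.001]
wrist_force: [-0.4, 0.1, -0.0]
opening: -0.0001
grip_force: 0.0
```

```bash
python3 l2.py; python3 lk.py; python3 - <<'E'
from h import *
print([wproj([.556,.039,z]) for z in (.042,)],wbox([.556,.039,.042],.05))
for z in (.042,.05): print('r',wbox([.556,.039,z],.05))
E
```

```text
25.4667 [0.58853005 0.14762743 0.13988438] [-0.3567764   0.13996751 -0.02938787] 157.8592479272173 [ 0.00930747  0.00207536 -0.03887015]
red [500.  334.5] [ 438  298  117   87 3549]
red [318.5 135.9] [306 123  26  26 550]
red [317.3 364.9] [309 354  17  21 271]
blue [363.8 175.1] [ 328  165   74   22 1520]
blue [291.9 175. ] [279 165  26  21 517]
0.0 [315.4 223.1] 0.15 [315.3 212.2] 0.3 [315.3 200.7] 0.45 [315.3 189.2] 0.6 [315.3 178. ] 0.75 [315.4 167.5] 0.9 [315.4 158.1] 1.05 [315.4 150.1] 1.2 [315.5 143.6] 1.35 [315.5 138.8] 1.5 [315.6 135.7] 25.5667 [0.58838683 0.14789944 0.1402237 ] [-0.25710794  0.38824468 -0.15135896] 157.89337560260924
red [499.4 334.3] [ 438  298  117   87 3508]
red [318.3 136.3] [306 124  26  26 544]
red [317.3 364.9] [309 354  17  21 272]
blue [363.9 174.9] [ 328  165   73   21 1491]
blue [291.6 175. ] [279 165  26  21 520]
disc [179.8 191.2] [  119   133   125   117 10997]
wrist [(array([0.5525, 0.1636, 0.0527]), array([0.0398, 0.0009, 0.0881]), 0.62)]
top []
scene [(array([0.5506, 0.1626, 0.0512]), array([ 0.0415, -0.0008,  0.0896]), 0.61)]
[array([180.6, 194.7])] (array([118.7, 133.5]), array([123. , 115.8]))
r (array([118.7, 133.5]), array([123. , 115.8]))
r (array([113.1, 135.2]), array([126.5, 118.6]))
```

The knob reads level to within measurement error. To make sure it is at the stop, I touch the bare deck beside it with the closed tips and compare heights.

Call:
{"fn": "move_arm", "kwargs": {
  "rows": [
    [0.03, 0, 0, 0],
    [0.036, 0, 0.01, 0],
    [0, 0, 0.035, 0],
    [0, 0, 0.035, 0],
    [0, 0, 0, 0]
  ]
}}

```text
time: 26.43
ee_pos: [0.523, 0.1721, 0.0553]
ee_rot: [0.192, 0.981, -0.002, -0.005]
wrist_force: [-1.0, -0.3, -0.1]
opening: 0.0001
grip_force: 0.0
```

Call:
{"fn": "move_arm", "kwargs": {
  "rows": [
    [0, 0, 0.02, 0],
    [0, 0, 0.015, 0],
    [0, 0, 0.006, 0],
    [0, 0, 0, 0],
    [0, 0, 0, 0]
  ]
}}

```text
time: 26.85
ee_pos: [0.529, 0.1724, 0.0207]
ee_rot: [0.192, 0.981, 0.0, 0.0]
wrist_force: [1.0, -0.0, -0.3]
opening: -0.0002
grip_force: 0.0
```

Call:
{"fn": "move_arm", "kwargs": {
  "rows": [
    [0, 0, 0.0025, 0],
    [0, 0, 0, 0],
    [0, 0, 0, 0]
  ]
}}

```text
time: 27.1
ee_pos: [0.5287, 0.1725, 0.018]
ee_rot: [0.192, 0.981, 0.0, 0.001]
wrist_force: [-0.4, -1.1, -0.9]
opening: 0.0002
grip_force: 0.0
```

Call:
{"fn": "move_arm", "kwargs": {
  "rows": [
    [0, 0, 0.002, 0],
    [0, 0, 0, 0],
    [0, 0, 0, 0]
  ]
}}

```text
time: 27.35
ee_pos: [0.5281, 0.1725, 0.0152]
ee_rot: [0.192, 0.981, -0.0, -0.0]
wrist_force: [0.3, -0.2, -0.8]
opening: 0.0
grip_force: 0.0
```

Call:
{"fn": "move_arm", "kwargs": {
  "rows": [
    [0, 0, 0.0015, 0],
    [0, 0, 0, 0],
    [0, 0, 0, 0]
  ]
}}

```text
time: 27.6
ee_pos: [0.5283, 0.1725, 0.0151]
ee_rot: [0.192, 0.981, 0.0, 0.0]
wrist_force: [-3.5, -0.2, 10.3]
opening: -0.0001
grip_force: 5.4
```

Call:
{"fn": "move_arm", "kwargs": {
  "rows": [
    [0, 0, 0.0015, 0],
    [0, 0, 0, 0],
    [0, 0, 0, 0]
  ]
}}

```text
time: 27.85
ee_pos: [0.5283, 0.1725, 0.015]
ee_rot: [0.192, 0.981, 0.0, 0.001]
wrist_force: [-7.1, -2.0, 22.5]
opening: 0.0001
grip_force: 11.2
```

Call:
{"fn": "move_arm", "kwargs": {
  "rows": [
    [0, 0, 0.0015, 0],
    [0, 0, 0, 0],
    [0, 0, 0, 0]
  ]
}}

```text
time: 28.1
ee_pos: [0.5284, 0.1725, 0.0149]
ee_rot: [0.192, 0.981, 0.0, 0.001]
wrist_force: [-11.6, -2.8, 34.0]
opening: -0.0002
grip_force: 17.0
```

Deck contact is at TCP 0.015, so the knob top was pressed to z ≈ 0.060 (level = 0.061). The handle is fully down. I retreat.

Call:
{"fn": "move_arm", "kwargs": {
  "rows": [
    [0, 0, -0.01, 0],
    [0, 0, -0.035, 0],
    [0, 0, -0.04, 0],
    [0, 0, -0.04, 0],
    [0, 0, -0.02, 0]
  ]
}}

```text
time: 28.52
ee_pos: [0.5303, 0.1728, 0.1608]
ee_rot: [0.192, 0.981, 0.001, 0.003]
wrist_force: [1.7, 1.0, 0.5]
opening: -0.0006
grip_force: 0.0
```

Call:
{"fn": "move_arm", "kwargs": {
  "rows": [
    [-0.02, -0.02, -0.02, 0],
    [0, 0, 0, 0],
    [0, 0, 0, 0],
    [0, 0, 0, 0],
    [0, 0, 0, 0]
  ]
}}

```text
time: 28.93
ee_pos: [0.538, 0.1467, 0.1743]
ee_rot: [0.192, 0.981, -0.0, -0.001]
wrist_force: [-0.3, -0.1, -0.5]
opening: 0.0001
grip_force: 0.0
```

```bash
python3 - <<'E'
from h import *
s=ctrl.state();print(s['time'],s['ee_pos'],s['wrist_force'])
wcol('red',172,6);wcol('blue',100,125);wcol('disc',5,32,110)
for z in (.042,.05): print('disc exp',wbox([.556,.039,z],.05))
print('knob exp',wproj([.5963-.04635,.1422+.0188,.051]),'notch',wproj([.5963-.0185,.1422+.0075,.059]))
E
```

```text
28.9333 [0.53800446 0.14672737 0.17429551] [-0.33148263 -0.061387   -0.51989544]
red [493.8 337.6] [ 455  314   81   60 1436]
red [340.8 182.7] [330 172  22  22 387]
red [424.9 358.8] [413 348  26  24 167]
blue [379.1 214.3] [ 348  205   64   20 1195]
blue [317.5 214.2] [308 205  21  20 383]
disc [220.3 226.9] [ 169  178  106   98 7818]
disc [ 18.6 320. ] [   0  295   44   49 1743]
disc exp (array([168.4, 179.8]), array([104.9,  95.8]))
disc exp (array([164.8, 182.3]), array([107.5,  97.8]))
knob exp [338.4 181. ] notch [338.3 216. ]
```

Everything matches: the knob is level in the notch line (notch centre col 338) and the disc is in the cavity. Handing in.

```bash
python3 -c "
from h import *
print(job.hand_in())"
```

```text
the job is handed in; nothing more can be done
None
```

The job is handed in at about 29 s: the disc is seated in the cavity, the bolt is fully across, the handle is down in the notch, and the arm is clear of everything. The handle took two tries because the first grip slipped off the knob, so I pushed it down with closed fingers instead.

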